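# Blank the air port and hold the guard gate open

### The arm

A 6-joint arm with a two-finger parallel gripper is mounted at the origin on the work surface. World frame = base frame: x ahead of the robot, y to its left, z up, the work surface at z = 0. Lengths are in m, angles in rad, forces in N, time in s.
With the tool pointing down it reaches from about 0.35 to 0.925 m from the base axis. Payload 6.4 kg.
Tool frame: the origin (TCP) lies at the very end of the fingers, on their centre line; the grasp point (between the pads) lies env.grip_point_offset behind it (env.grip_point_offset is the distance from the TCP to the grasp point, in m); z points along the fingers, y is the direction in which the jaws open and shut (so a half turn about z gives the same grasp; the last joint's range is limited). The gripper opens to 94 mm and grips with 3 to 60 N. Pads are 16 mm wide; open, the fingers measure 119 mm over their backs; the gripper's body (75 mm by 177 mm) begins 78 mm behind the grasp point.
Start: joints at [1.145, 0.245, 1.558, -0, 1.339, -0.174], TCP at [0.162, 0.63, 0.205] pointing down, gripper open.
Joint ranges: [-3.13, 3.13], [-1.02, 2.26], [0.13, 2.54], [-0.95, 4.09], [0.21, 2.88], [-2.74, 2.74]. Speed limits (rad/s): [2.57, 2.57, 3.14, 3.14, 3.14, 3.14].

### API

Orientations are given as a unit quaternion [w, x, y, z].
In Python, from rig import get_state, capture, env, look_for gives the robot as it stands.
- The arm moves only by the tool carry_out, never from a script. Its argument "plan" is one flat list of numbers, 5 for each row, row after row: the finger opening in mm, from 0 to 94, then the shift along the world's x, y, z in mm, then the turn about the world's z in rad. A call has 1 to 20 rows; each row shifts and turns the commanded pose from where the row before left it; what a row does not reach is not made up. A row lasts 1/12 s, in which the tool goes at most 41.7 mm and 7.16 degrees, less where a joint would pass 70% of its speed; a pose out of reach is approached as far as the arm can. A call with a gripper value outside its range is refused whole. The fingers move at their own pace and stop on an object; the grip force is fixed at half the most. Time passes only in rows, so rows that do not move let the fingers close. It gives the time, the measured TCP pose, the force and the opening at its end, in the units of the state.
- get_state(): the state, without advancing time (a new reading comes with each control period).
- capture(name): name is "scene" or "side" or "wrist"; returns a dict with "image" (420x560x3 uint8, red, green, blue), "K" (3x3 intrinsics, pixels), "world_from_camera" (4x4, takes a point from camera to world coordinates). Camera axes: x right, y down, z forward; pixel columns grow to the right and rows downward; lengths in m; the calibration is good to about 2 mm. A picture is of the moment at which its call begins. There is no depth.
- env.job_done(): hands the job in, once; it reports no verdict.
Trained networks look in a picture, given as the dict that the camera call returned (one of the last four; its "shot" number tells which), for a name from the list of things; names that differ only in an ending like _2 or _b are one class to them, and where a whole thing is asked for, a point or a joint stands for the part that bears it (a point fixed in the world has none). Each returns a list of dicts, best first, with "conf" (0 to 1); they miss things now and then, are a little off and sometimes report something else, mostly with a low value. They report only what shows in the picture. A call takes as long as a camera call. They do not tell look-alikes from the thing itself.
- look_for(thing, picture): "extent" ([left, top, right, bottom] in pixels, round what is visible of it).
The state is a dict: "t": time; "joints": joint angles; "joint_velocities": joint speeds; "joint_torque": joint torques, N m; "tool_pos": TCP position; "eef_rot": TCP orientation; "wrist_force": force on the tool from outside, world axes, zero at the start; "wrist_torque": the same for the moment, N m; "gripper_width": finger opening in m.
Only numpy, scipy, OpenCV 4.12 (cv2) and the standard library are available. Lean on these libraries where they do the work, as an engineer would, in place of code of your own. Each camera call takes 0.05 s, during which the arm holds its last target.

### The job

Press the brass blanking block flush into the recess of the aluminium air manifold and let go of it. Then squeeze the red catch fully, tab against finger rest, and after it the blue one; take the gate by its black handle, swing it past its detent and keep holding it wide open (70 degrees or more), steady against its spring, so that a colleague can take out the empty glass column. Finish while still holding the gate; do not touch the glass column, and leave the other things on the desk where they lie.

Things in the scene. Friction and masses are not known exactly. Their poses are not given: they have to be found in the camera images.
- block: brass blanking block, about 160 g, loose on the desk at the right: body 44 (x) x 32 (y) x 20 mm high with a grip fin on top, 34 (x) x 14 (y) mm, from 20 to 50 mm above the origin. Origin: centre of its underside, z up. Fits the recess either way round (half turn). May swap places with the tin.
- recess (a point): centre of the recess mouth, 35 mm above the desk, in the top of the fixed aluminium manifold (90 x 80 x 35 mm). Opening 47 (x) x 35 (y) mm, chamfered. A stiff seal plate lies inside: the block stands 5 mm proud until pushed down with 8 to 14 N, then stays. Flush = top of the block's body level with the manifold's top, block origin 20 mm below this point.
- stand: small steel turntable, brake on, it does not turn: deck 310 mm across, top 30 mm above the desk. Origin on the desk under its centre, -x side toward the robot at yaw 0. The gate's hinge post, 135 mm high, is at (-60, +115) mm; the shut gate runs from it along -y at x = -60 mm. The catches are at x = -10 mm, y = +55 and -55 mm.
- red_catch: red catch on the turntable deck, x, y parallel to the turntable's (red and blue may swap places). Origin: centre of its base, 30 mm above the desk. Fixed chrome finger rest, 24 mm along x, outer face at y = +24 mm, on a pedestal 26 mm high; red thumb tab, 24 mm along x, outer face at y = -28 mm (out) or -18 (squeezed). Tops 75 mm above the origin. Squeeze 52 mm to 42; then its middle is y = +3.
- blue_catch: blue catch on the turntable deck, x, y parallel to the turntable's (red and blue may swap places). Origin: centre of its base, 30 mm above the desk. Fixed chrome finger rest, 24 mm along x, outer face at y = +24 mm, on a pedestal 26 mm high; blue thumb tab, 24 mm along x, outer face at y = -28 mm (out) or -18 (squeezed). Tops 75 mm above the origin. Squeeze 52 mm to 42; then its middle is y = +3.
- red_rest: fixed chrome finger rest of the red catch, an upright plate 24 (x) x 8 (y) x 50 mm high; origin at the middle of its lower end, 56 mm above the desk, at y = +20 mm in the catch frame; same axes.
- blue_rest: fixed chrome finger rest of the blue catch, an upright plate 24 (x) x 8 (y) x 50 mm high; origin at the middle of its lower end, 56 mm above the desk, at y = +20 mm in the catch frame; same axes.
- red_tab (a joint): travel of the red thumb tab toward its finger rest in m: 0 = out (latched), 0.010 = fully squeezed (stop). Sliding friction about 6 N, no spring: it stays where it is pushed. Released when past 0.0085; until then a tooth on its low link, 33 mm toward -x and at most 28 mm above the deck, holds the gate shut.
- blue_tab (a joint): travel of the blue thumb tab toward its finger rest in m: 0 = out (latched), 0.010 = fully squeezed (stop). Sliding friction about 6 N, no spring: it stays where it is pushed. Released when past 0.0085; until then a tooth on its low link, 33 mm toward -x and at most 28 mm above the deck, holds the gate shut.
- gate_hinge (a point): the gate's vertical hinge axis, at desk height; this frame turns with the gate: the gate runs along its -y, and the handle moves toward its -x on opening. The chrome gate is 215 mm long, 8 mm thick, from 47 to 85 mm above the desk.
- gate_handle (a point): middle of the gate's upright round black handle, 16 mm in diameter, standing on the gate's top rail from 85 to 135 mm above the desk; this point is at 110 mm. It is 120 mm from the hinge axis. The frame turns with the gate.
- gate (a joint): gate angle in rad: 0 = shut, 1.6 = stop. Opening swings the handle toward the robot, clockwise seen from above. A closing spring pulls 1.2 N at the handle when shut, about 2.6 N when wide; a ball detent around 0.6 to 0.9 adds a few newtons. Let go, it swings back onto the detent or shuts. Wide open is beyond 1.2 (70 degrees); hold near 1.35.
- column: empty glass manometer column in a chrome frame, upright on the turntable: foot 50 x 60 mm, 291 mm tall, origin under its foot on the deck at (+115, 0) mm in the turntable's frame. Fragile: do not touch.
- tin: round tin box with a green lid, 62 mm across, 34 mm high; bystander. Origin at its underside.
- tweezers: steel tweezers 125 mm long lying flat; bystander. Origin at mid length.
- valve0: brass air release valve 22 mm across, 38 mm tall, standing; bystander.
- valve1: like valve0; bystander.
- valve2: like valve0; bystander.
- lens: pale glass dial lens, disc 52 mm across, 4 mm thick, lying flat; bystander.
Mind the look-alikes: they are no part of the job. Leave any purple look-alike of the block alone.

How it is judged:
On the way, in this order (a step that is already met when the one before it is completed fails the run):
1. the block is flush in the recess and let go (z of block in the frame of recess below -0.0183 m and horizontal distance between block and recess below 0.004 m and angle between block's own z axis and vertical below 0.06 rad and contact force between the fingers and block below 0.1 N), for 0.2 s.
2. the red catch is squeezed home between tab and finger rest (value of joint red_tab above 0.0085 m and contact force between the fingers and red_tab above 1 N and contact force between the fingers and red_rest above 1 N), for 0.2 s.
3. then the blue catch is squeezed home between tab and finger rest (value of joint blue_tab above 0.0085 m and contact force between the fingers and blue_tab above 1 N and contact force between the fingers and blue_rest above 1 N), for 0.2 s.
4. the gate is swung past its detent by the fingers (value of joint gate above 1 rad and contact force between the fingers and gate above 0.5 N), for 0.1 s.
At the end, for the whole second after the job is handed in: the gate stands beyond 1.2 rad, nearly still (under 0.15 rad/s) and touched by the fingers with over 0.5 N; both tabs are still in beyond 8 mm; the block's underside is at least 18.3 mm below the recess mouth (flush within 1.7 mm), within 4 mm of its centre and upright within 0.06 rad (value of joint gate above 1.2 rad and velocity of joint gate between -0.15 and 0.15 rad/s and contact force between the fingers and gate above 0.5 N and value of joint each of red_tab, blue_tab above 0.008 m and z of block in the frame of recess below -0.0183 m and horizontal distance between block and recess below 0.004 m and angle between block's own z axis and vertical below 0.06 rad); the arm keeps its last pose, push and grip.
It fails at once if a catch moved before the block is flush (z of block in the frame of recess above -0.016 m and value of joint any of red_tab, blue_tab above 0.004 m).
It fails at once if the blue catch moved before the red one is released (value of joint blue_tab above 0.004 m and value of joint red_tab below 0.007 m).
It fails at once if the glass column is touched (contact force between any of the arm, the fingers and column above 1 N).
It fails at once if a bystander is moved more than 3 cm (distance of any of tin, tweezers, valve0, valve1, valve2, lens from where it was at the start of the episode above 0.03 m).
It also fails if it takes over 67 s, if anything falls off the work surface, if the arm or the gripper's body presses on something with over 40 N, if the wrist force passes 120 N, or if a joint passes its speed limit or range.

## Working session

There is one attempt and no reset: what is moved stays moved. The work goes in short steps, Python scripts to look and compute and a tool call to move; the robot and the scene stay as the last step left them, time stands still between calls to the robot, and variables do not carry over. Pictures are saved under pics/ and viewed, and the job is handed in when it is done.

Besides the shell and the picture viewer there is one more tool, called in YAML: its name, and indented under it one key for each argument. carry_out: Moves the arm, as the interface text tells. Its arguments: {"type":"object","properties":{"plan":{"type":"array","items":{"type":"number"}}},"required":["plan"]}

```bash
ls; mkdir -p pics; cat > h.py <<'E'
import numpy as np, cv2, sys
from rig import get_state, capture, env, look_for
def save(c,n): cv2.imwrite('pics/'+n+'.png', cv2.cvtColor(c['image'],cv2.COLOR_RGB2BGR))
def ray(c,u,v):
    T=c['world_from_camera']; d=np.linalg.inv(c['K'])@[u,v,1]; return T[:3,3],T[:3,:3]@d
def atz(c,u,v,z):
    o,d=ray(c,u,v); return o+d*(z-o[2])/d[2]
def proj(c,p):
    T=np.linalg.inv(c['world_from_camera']); q=c['K']@(T[:3,:3]@np.array(p)+T[:3,3]); return q[:2]/q[2]
E
python3 - <<'E'
from h import *
print(get_state()['tool_pos'],get_state()['eef_rot'],env.grip_point_offset)
for n in ['scene','side','wrist']:
    c=capture(n); save(c,n+'0'); print(n,np.round(c['world_from_camera'],3).tolist(),c['K'][0,0])
    for t in ['block','recess','stand','red_catch','blue_catch','red_rest','blue_rest','red_tab','blue_tab','gate_handle','column','tin','tweezers','valve0','lens']:
        try: r=look_for(t,c); print(t,[(round(x['conf'],2),np.round(x['extent']).tolist()) for x in r[:3]])
        except Exception as e: print(t,e)
E
```

```text
pics
[0.16169402 0.62894559 0.20434686] [-2.88414069e-04  1.25575860e-01  9.92083557e-01 -9.14300668e-04] 0.0188
scene [[0.188, 0.576, -0.796, 1.357], [0.982, -0.102, 0.158, -0.201], [0.01, -0.811, -0.584, 0.663], [0.0, 0.0, 0.0, 1.0]] 462.0599822968336
block [(0.57, [147.0, 199.0, 164.0, 224.0]), (0.57, [108.0, 193.0, 132.0, 219.0])]
recess [(0.63, [189.0, 226.0, 235.0, 267.0])]
stand [(0.77, [290.0, 176.0, 435.0, 296.0])]
red_catch []
blue_catch [(0.83, [315.0, 209.0, 354.0, 253.0])]
red_rest []
blue_rest [(0.67, [341.0, 212.0, 352.0, 239.0])]
red_tab [(0.56, [358.0, 202.0, 380.0, 239.0])]
blue_tab [(0.67, [317.0, 216.0, 331.0, 243.0]), (0.63, [252.0, 284.0, 263.0, 299.0])]
gate_handle [(0.95, [308.0, 188.0, 398.0, 229.0])]
column [(0.88, [367.0, 138.0, 432.0, 290.0]), (0.38, [253.0, 188.0, 255.0, 215.0])]
tin [(0.71, [115.0, 243.0, 149.0, 267.0]), (0.36, [254.0, 191.0, 252.0, 216.0])]
tweezers [(0.6, [363.0, 198.0, 397.0, 238.0])]
valve0 [(0.73, [210.0, 289.0, 220.0, 303.0]), (0.71, [254.0, 281.0, 262.0, 299.0]), (0.55, [319.0, 215.0, 332.0, 247.0])]
lens [(0.61, [185.0, 194.0, 20
[... 768 characters left out ...]
, [136.0, 234.0, 305.0, 367.0])]
blue_tab [(0.68, [220.0, 233.0, 239.0, 258.0])]
gate_handle [(0.64, [229.0, 235.0, 259.0, 340.0])]
column [(0.69, [108.0, 138.0, 177.0, 297.0])]
tin []
tweezers [(0.58, [329.0, 241.0, 381.0, 257.0])]
valve0 [(0.69, [212.0, 210.0, 228.0, 224.0]), (0.52, [233.0, 176.0, 242.0, 191.0]), (0.5, [230.0, 196.0, 240.0, 205.0])]
lens [(0.71, [356.0, 208.0, 376.0, 224.0])]
wrist [[0.249, 0.94, 0.235, 0.094], [0.969, -0.241, -0.061, 0.646], [-0.0, 0.243, -0.97, 0.386], [0.0, 0.0, 0.0, 1.0]] 366.47666058884585
block []
recess []
stand []
red_catch []
blue_catch []
red_rest []
blue_rest []
red_tab []
blue_tab []
gate_handle []
column []
tin []
tweezers []
valve0 []
lens []
```

View pics/scene0.png

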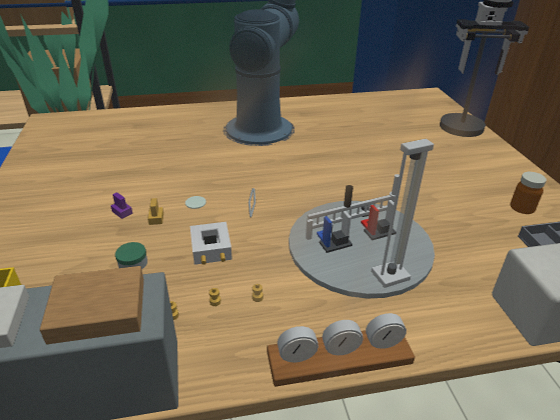

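View pics/side0.png

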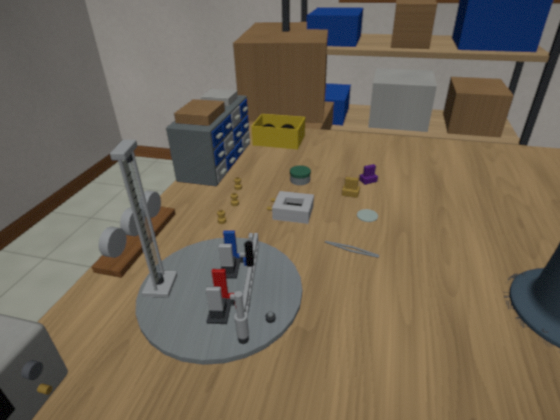

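The scene view shows the brass block at (155,211) and its purple look-alike at (121,206). The side view shows them at (350,188) and (369,174). The brass one fits the description. The blue catch is at scene (335,232) and the red at (377,222). I'll confirm these in enlarged crops.

```bash
python3 - <<'E'
import cv2,numpy as np
a=cv2.imread('pics/scene0.png');b=cv2.imread('pics/side0.png')
A=cv2.resize(a[185:270,100:240],None,fx=5,fy=5,interpolation=cv2.INTER_CUBIC)
cv2.imwrite('pics/c1.png',A)
cv2.imwrite('pics/c2.png',cv2.resize(a[170:300,280:440],None,fx=4.5,fy=4.5,interpolation=cv2.INTER_CUBIC))
cv2.imwrite('pics/c3.png',cv2.resize(b[225:365,130:310],None,fx=4.2,fy=4.2,interpolation=cv2.INTER_CUBIC))
cv2.imwrite('pics/c4.png',cv2.resize(b[160:260,265:385],None,fx=5.5,fy=5.5,interpolation=cv2.INTER_CUBIC))
E
```

```text
(no output)
```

View pics/c1.png

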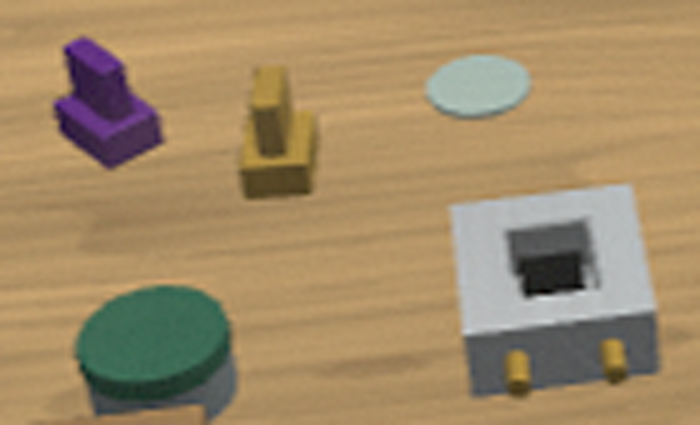

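View pics/c2.png

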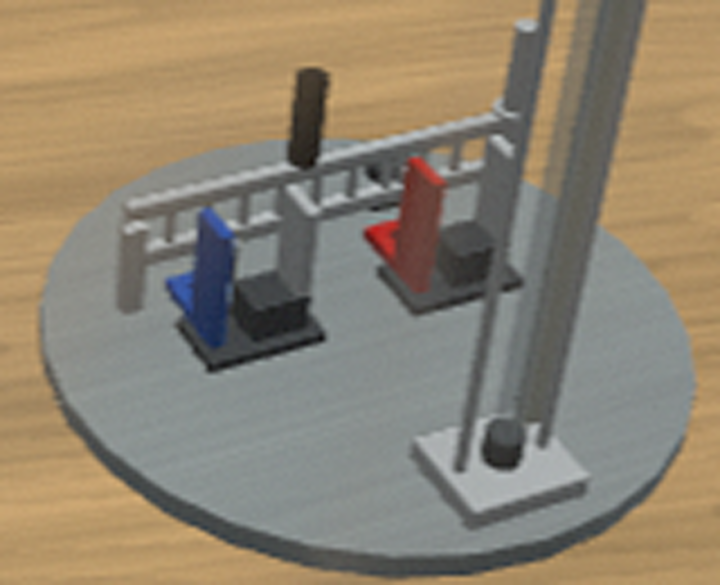

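View pics/c3.png

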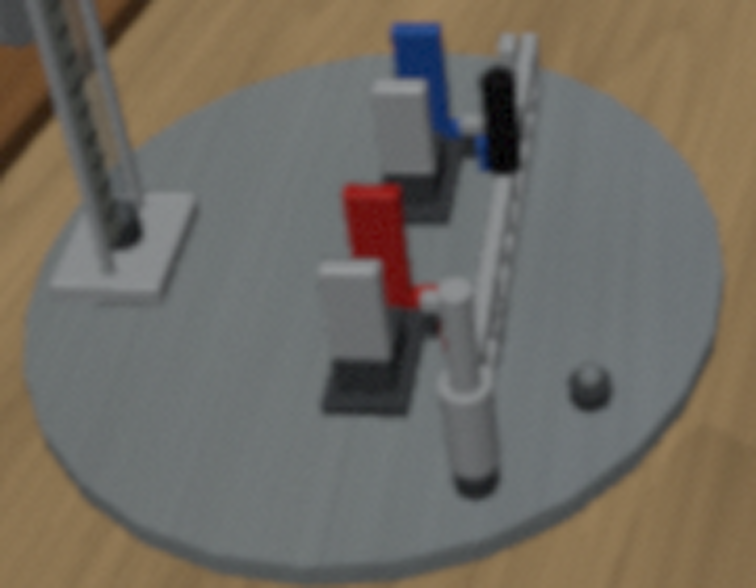

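View pics/c4.png

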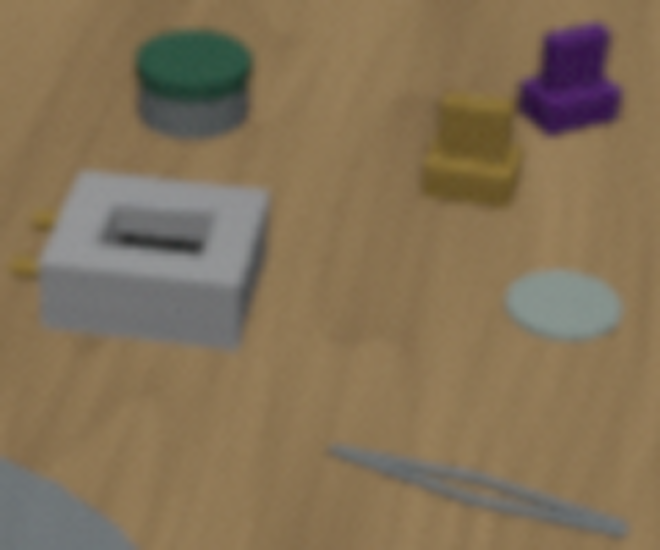

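```bash
python3 - <<'E'
from h import *
a=capture('scene'); b=capture('side')
s=lambda x,y,z:np.round(atz(a,100+x/5-.4,185+y/5-.4,z)*1000,1)
d=lambda x,y,z:np.round(atz(b,265+x/5.5-.4,160+y/5.5-.4,z)*1000,1)
print('manif scene');P=[s(*p,.035) for p in [(452,205),(632,185),(658,312),(468,335)]];print(*P,np.mean(P,0))
print('recess scene');P=[s(*p,.035) for p in [(506,232),(588,219),(598,288),(522,298)]];print(*P,np.mean(P,0))
print('manif side');P=[d(*p,.035) for p in [(82,170),(270,188),(240,285),(43,263)]];print(*P,np.mean(P,0))
print('recess side');P=[d(*p,.035) for p in [(112,205),(215,210),(205,253),(103,243)]];print(*P,np.mean(P,0))
print('block fin top scene');P=[s(*p,.05) for p in [(258,66),(289,66),(284,100),(250,98)]];print(*P,np.mean(P,0))
print('block body',[s(*p,.02) for p in [(243,168),(312,163),(316,115)]])
print('fin top side',[d(*p,.05) for p in [(443,95),(516,100)]])
print('body side',[d(*p,.02) for p in [(427,160),(520,160)]],[d(*p,.0) for p in [(427,193),(512,205)]])
q=lambda x,y,z:np.round(atz(a,280+x/4.5-.4,170+y/4.5-.4,z)*1000,1)
r=lambda x,y,z:np.round(atz(b,130+x/4.2-.4,225+y/4.2-.4,z)*1000,1)
print('handle top scene',q(313,73,.135),'side',r(497,73,.135))
print('post top scene',q(526,26,.135),'side',r(455,288,.135))
print('blue tab top',[q(*p,.105) for p in [(205,208),(232,235)]],[r(*p,.105) for p in [(392,27),(440,27)]])
print('blue rest top',[q(*p,.105+.001) for p in [(285,188),(318,212)]],[r(*p,.106) for p in [(374,84),(427,84)]])
print('red tab top',[q(*p,.105) for p in [(412,158),(443,185)]],[r(*p,.105) for p in [(345,187),(398,187)]])
print('red rest top',[q(*p,.106) for p in [(487,140),(515,152)]],[r(*p,.106) for p in [(320,265),(380,265)]])
print('column foot',[r(*p,.04) for p in [(197,195),(160,298),(52,290),(85,195)]])
# disc
for nm,f,pts in [('q',q,[(40,300),(694,430),(400,138),(100,208),(680,380),(560,230)]),('r',r,[(25,330),(722,270),(430,55),(150,110),(640,140)])]:
    P=np.array([f(*p,.03) for p in pts]);A=np.c_[2*P[:,:2],np.ones(len(P))];x=np.linalg.lstsq(A,(P[:,:2]**2).sum(1),rcond=None)[0];print('disc',x[:2],np.sqrt(x[2]+x[0]**2+x[1]**2))
for n in [(120,206)]: pass
print('valves',[np.round(atz(a,*p,.02)*1000) for p in [(214,296),(258,291),(173,310)]],'lens',np.round(atz(a,196,202,0)*1000),'tin',np.round(atz(a,131,252,.034)*1000))
E
```

```text
manif scene
[ 526.8 -235.9   35. ] [ 526.1 -156.2   35. ] [ 615.4 -154.    35. ] [ 616.2 -232.4   35. ] [ 571.125 -194.625   35.   ]
recess scene
[ 550.3 -213.5   35. ] [ 547.3 -177.6   35. ] [ 595.4 -177.3   35. ] [ 596.3 -209.2   35. ] [ 572.325 -194.4     35.   ]
manif side
[ 614.4 -234.    35. ] [ 524.7 -237.4   35. ] [ 522.6 -155.8   35. ] [ 610.9 -153.5   35. ] [ 568.15  -195.175   35.   ]
recess side
[ 592.9 -206.9   35. ] [ 545.7 -213.1   35. ] [ 542.7 -177.1   35. ] [ 589. -175.   35.] [ 567.575 -193.025   35.   ]
block fin top scene
[ 423.4 -320.6   50. ] [ 425.9 -306.4   50. ] [ 453.7 -308.    50. ] [ 449.4 -323.4   50. ] [ 438.1 -314.6   50. ]
block body [array([ 461.9, -330.6,   20. ]), array([ 463.5, -299.4,   20. ]), array([ 424.8, -298. ,   20. ])]
fin top side [array([ 454.9, -315.6,   50. ]), array([ 420.3, -318.1,   50. ])]
body side [array([ 459.2, -303.3,   20. ]), array([ 415.3, -313. ,   20. ])] [array([ 458.1, -305.3,    0. ]), array([ 416.5, -303.2,    0. ])]
handle top scene [579.1 104.5 135. ] side [579.5 104.  135. ]
post top scene [556.5 220.  135. ] side
[... 243 characters left out ...]
7,  89.9, 106. ]), array([620.7,  84.6, 106. ])]
red tab top [array([613.3, 144.9, 105. ]), array([636.4, 151.5, 105. ])] [array([630.4, 153.6, 105. ]), array([609.2, 148.6, 105. ])]
red rest top [array([606.7, 184.5, 106. ]), array([618.4, 193.8, 106. ])] [array([621.9, 197.6, 106. ]), array([599.3, 192.2, 106. ])]
column foot [array([731.5, 110.9,  40. ]), array([716.8, 173.6,  40. ]), array([765.3, 180.5,  40. ]), array([782.9, 123.1,  40. ])]
disc [639.32395797 117.42612674] 151.6737010191661
disc [644.25392263 122.04572795] 153.73571549365457
valves [array([ 734., -200.,   20.]), array([ 736., -116.,   20.]), array([ 755., -276.,   20.])] lens [ 386. -220.    0.] tin [ 594. -358.   34.]
```

carry_out:
  plan: [90,22,-32,4,0.02,90,22,-32,4,0.02,90,22,-32,4,0.02,90,22,-32,4,0.02,90,22,-32,4,0.02,90,22,-32,4,0.02,90,22,-32,4,0.02,90,22,-32,4,0.02,90,22,-32,4,0.02,90,22,-32,4,0.02,90,22,-32,0,0.02,90,22,-32,0,0.03]

```text
t: 3.5
tool_pos: [0.4269, 0.2439, 0.2462]
eef_rot: [0.001, 0.0, 1.0, 0.0]
wrist_force: [0.1, 0.6, 0.3]
gripper_width: 0.0901
```

carry_out:
  plan: [90,5,-39,0,0,90,4,-39,0,0,90,5,-39,0,0,90,4,-39,0,0,90,4,-39,0,0,90,4,-39,0,0,90,4,-39,0,0,90,4,-39,0,0,90,4,-39,0,0,90,4,-39,0,0,90,4,-39,0,0,90,4,-39,0,0,90,4,-39,0,0,90,0,0,0,0,90,0,0,0,0]

```text
t: 4.75
tool_pos: [0.4796, -0.263, 0.2452]
eef_rot: [-0.0, 0.002, 1.0, 0.0]
wrist_force: [-0.0, -0.6, 0.8]
gripper_width: 0.0899
```

```bash
python3 - <<'E'
from h import *
s=get_state();print(s['t'],s['tool_pos'],s['eef_rot'])
c=capture('wrist'); save(c,'w1'); print(c['world_from_camera'].round(3).tolist())
for t in ['block','recess','tin','lens']: print(t,[(round(x['conf'],2),np.round(x['extent'],1).tolist()) for x in look_for(t,c)[:3]])
import pickle; pickle.dump(c,open('w1.pkl','wb'))
i=cv2.imread('pics/w1.png'); 
E
```

```text
4.75 [ 0.47963078 -0.26300131  0.24515067] [-2.66864896e-04  2.39434495e-03  9.99997034e-01  3.58889872e-04]
[[0.005, 0.97, 0.242, 0.409], [1.0, -0.004, -0.001, -0.263], [0.0, 0.242, -0.97, 0.425], [0.0, 0.0, 0.0, 1.0]]
block [(0.69, [211.3, 123.8, 243.7, 167.2]), (0.59, [122.9, 81.6, 179.2, 133.0])]
recess []
tin [(0.8, [177.0, 246.2, 218.1, 300.4])]
lens [(0.97, [286.8, 71.8, 337.3, 121.6])]
```

View pics/w1.png

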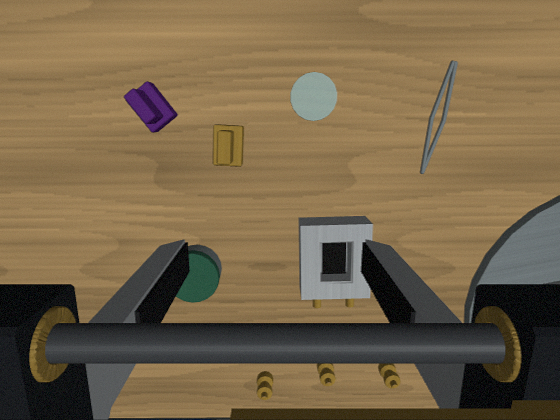

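The wrist view shows the brass block at (228,145), the purple look-alike at (151,107), and the manifold at (336,258) with its recess around (337,261). I'll zoom in to measure.

```bash
python3 - <<'E'
import cv2
i=cv2.imread('pics/w1.png')
A=cv2.resize(i[115:175,200:260],(360,360),interpolation=cv2.INTER_CUBIC)
B=cv2.resize(i[210:305,290:385],(400,400),interpolation=cv2.INTER_CUBIC)
import numpy as np
o=np.zeros((400,780,3),np.uint8);o[:360,:360]=A;o[:,370:770]=B
cv2.imwrite('pics/c5.png',o)
E
```

```text
(no output)
```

View pics/c5.png

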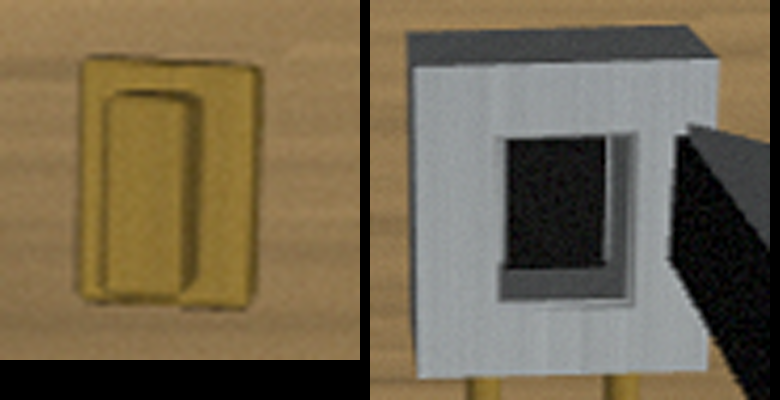

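```bash
python3 - <<'E'
from h import *
import pickle
c=pickle.load(open('w1.pkl','rb'))
A=lambda x,y,z:atz(c,200+x/6-.42,115+y/6-.42,z)*1000
B=lambda x,y,z:atz(c,290+(x-370)/4.21-.4,210+y/4.21-.4,z)*1000
for n,f,pts,z in [('body',A,[(84,58),(262,66),(252,308),(84,300)],.02),('fin',A,[(107,95),(187,96),(182,293),(104,292)],.05),('manif',B,[(413,67),(717,58),(707,371),(418,378)],.035),('recess',B,[(498,136),(636,133),(633,305),(498,301)],.035)]:
    P=np.array([f(*p,z) for p in pts])[:,:2];print(n,P.round(1).tolist(),P.mean(0).round(1))
    r=cv2.minAreaRect(P.astype(np.float32));print(r)
E
```

```text
body [[415.5, -329.1], [417.0, -297.2], [460.5, -300.2], [458.9, -331.1]] [ 438.  -314.4]
((438.0216369628906, -314.22088623046875), (31.961475372314453, 43.612239837646484), 87.23018646240234)
fin [[421.0, -320.7], [421.3, -307.3], [454.1, -309.3], [453.9, -322.6]] [ 437.6 -315. ]
((437.5767517089844, -314.97296142578125), (13.338807106018066, 33.456031799316406), 86.67969512939453)
manif [[525.1, -235.9], [523.0, -155.9], [613.4, -153.3], [615.2, -233.4]] [ 569.2 -194.6]
((569.2910766601562, -194.58395385742188), (90.53118133544922, 80.18934631347656), 1.5746428966522217)
recess [[544.4, -213.0], [543.8, -176.2], [593.5, -174.7], [592.1, -211.8]] [ 568.4 -193.9]
((568.951416015625, -193.86550903320312), (50.007728576660156, 37.02555465698242), 1.4559239149093628)
```

carry_out:
  plan: [50,-14,-17,-35,-0.02,50,-14,-17,-35,-0.02,50,-14,-18,-35,-0.01,50,0,0,-35,0,50,0,0,-30,0,50,0,0,-10,0,50,0,0,0,0,50,0,0,0,0]

```text
t: 5.67
tool_pos: [0.4387, -0.3133, 0.0666]
eef_rot: [0.0, 0.025, 1.0, -0.0]
wrist_force: [-0.4, 0.4, -0.4]
gripper_width: 0.0502
```

```bash
python3 - <<'E'
from h import *
import pickle
s=get_state();print(s['t'],s['tool_pos'],s['eef_rot'],s['gripper_width'])
c=capture('wrist'); save(c,'w2'); pickle.dump(c,open('w2.pkl','wb'))
E
```

```text
5.6667 [ 0.43873528 -0.31329928  0.06659175] [ 3.63462240e-04  2.52956718e-02  9.99679867e-01 -4.01131962e-04] 0.05024580645682211
```

View pics/w2.png

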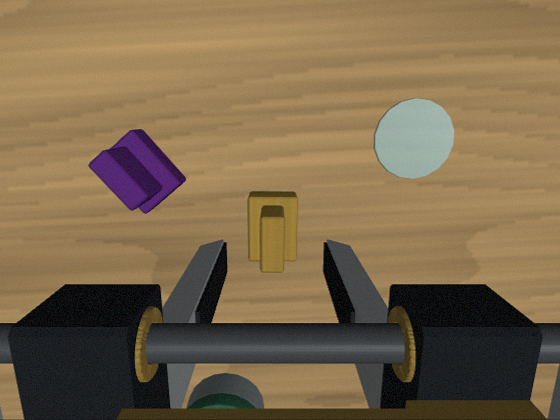

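The fin (272,245) is centred between the fingers. I'll re-measure it from this closer view.

```bash
python3 - <<'E'
from h import *
import pickle
i=cv2.imread('pics/w2.png');cv2.imwrite('pics/c6.png',cv2.resize(i[180:285,225:320],None,fx=6,fy=6,interpolation=cv2.INTER_CUBIC)[:600])
E
```

```text
(no output)
```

View pics/c6.png

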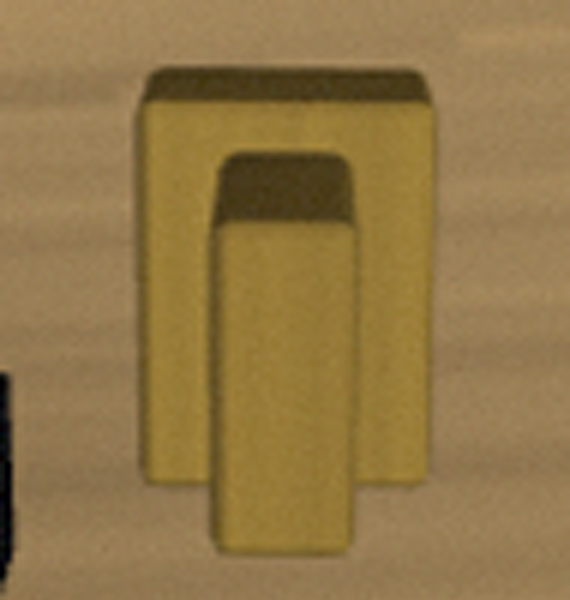

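```bash
python3 - <<'E'
from h import *
import pickle
c=pickle.load(open('w2.pkl','rb'))
A=lambda x,y,z:atz(c,225+x/6-.42,180+y/6-.42,z)*1000
for pts,z in [([(218,222),(355,222),(350,552),(215,552)],.05),([(143,102),(432,102),(430,484),(145,484)],.02)]:
    P=np.array([A(*p,z) for p in pts])[:,:2];print(P.round(1).tolist(),P.mean(0)); print(np.arctan2(P[2]-P[1],1),)
E
```

```text
[[421.2, -320.8], [421.8, -308.1], [454.7, -310.0], [454.0, -323.0]] [ 437.92774559 -315.46107294]
[ 1.54039499 -1.09522102]
[[415.8, -329.5], [417.3, -299.1], [460.3, -300.8], [458.7, -332.2]] [ 438.00973557 -315.3882746 ]
[ 1.5475243  -1.05417834]
```

carry_out:
  plan: [50,-0.5,-2,-25,0,50,0,0,-16,0,50,0,0,0,0,10,0,0,0,0,10,0,0,0,0,10,0,0,0,0,10,0,0,0,0,10,0,0,0,0,10,0,0,0,0,10,0,0,0,0]

```text
t: 6.55
tool_pos: [0.4377, -0.3156, 0.0251]
eef_rot: [0.0, 0.026, 1.0, -0.0]
wrist_force: [0.0, 1.4, 1.9]
gripper_width: 0.0135
```

carry_out:
  plan: [10,0,0,20,0,10,0,0,30,0,10,0,0,25,0,10,22,20,0,0.015,10,22,20,0,0.015,10,22,20,0,0.015,10,22,20,0,0.015,10,22,20,0,0.015,10,21.5,21,0,0.005,10,0,0,0,0,10,0,0,0,0,10,0,0,0,0]

```text
t: 7.55
tool_pos: [0.5683, -0.1946, 0.099]
eef_rot: [-0.001, -0.014, 1.0, 0.0]
wrist_force: [0.3, -0.7, -1.7]
gripper_width: 0.014
```

```bash
python3 - <<'E'
from h import *
import pickle
s=get_state();print(s['t'],s['tool_pos'],s['eef_rot'],s['gripper_width'],s['wrist_force'])
c=capture('wrist'); save(c,'w3'); pickle.dump(c,open('w3.pkl','wb'))
b=capture('side'); save(b,'s3')
i=cv2.imread('pics/s3.png'); cv2.imwrite('pics/s3c.png',cv2.resize(i[120:240,220:360],None,fx=5,fy=5,interpolation=cv2.INTER_CUBIC))
E
```

```text
7.55 [ 0.56828397 -0.19455378  0.09898795] [-6.14943541e-04 -1.41454897e-02  9.99899753e-01  1.05774377e-04] 0.014044001628383592 [ 0.32751004 -0.66218413 -1.67068527]
```

View pics/w3.png

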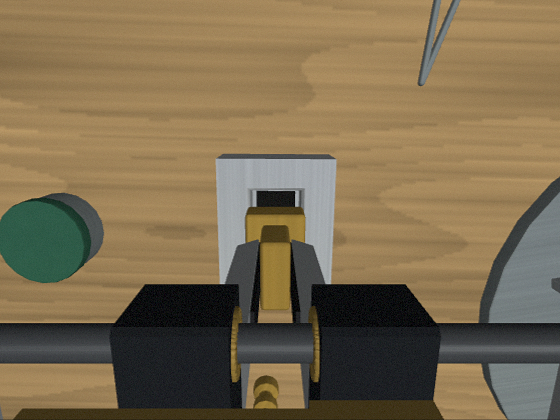

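View pics/s3c.png

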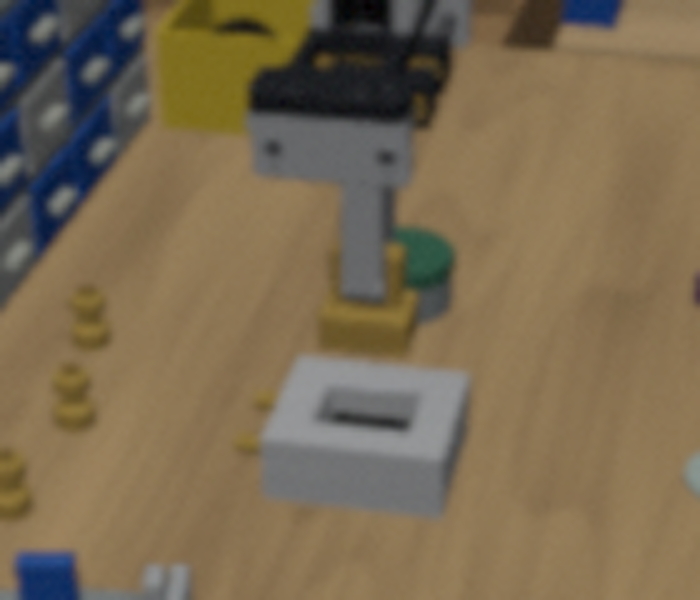

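The block is held above the recess. The manifold's far edge is at row 159, columns 217–335; the block body's far edge is near row 210, columns 246–304. Next I'll check the alignment numerically.

```bash
python3 - <<'E'
import cv2
i=cv2.imread('pics/w3.png');cv2.imwrite('pics/c7.png',cv2.resize(i[145:295,205:345],None,fx=4,fy=4,interpolation=cv2.INTER_CUBIC))
E
```

```text
(no output)
```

View pics/c7.png

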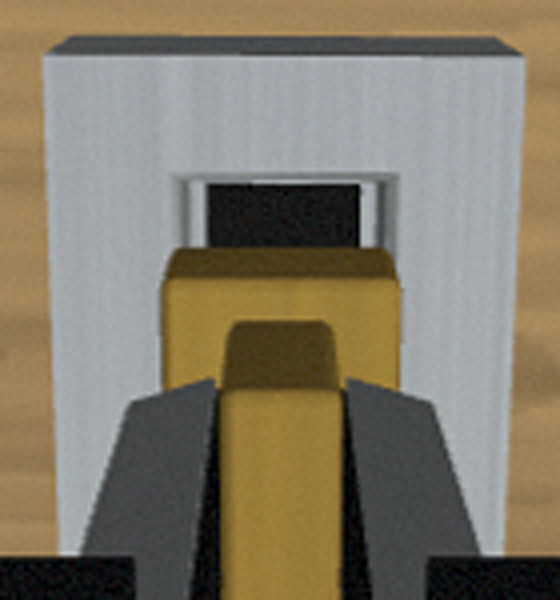

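```bash
python3 - <<'E'
from h import *
import pickle
c=pickle.load(open('w3.pkl','rb'))
A=lambda x,y,z:(atz(c,205+x/4-.37,145+y/4-.37,z)*1000).round(1)
zb=.0990-.025
print('manif far',A(43,56,.035),A(524,56,.035), 'recess far',A(170,175,.035),A(400,175,.035),'near',A(62,550,.035),A(505,550,.035))
print('block far top',A(164,280,zb+.02),A(400,282,zb+.02),'bottom',A(172,248,zb),A(390,248,zb),'fin',A(222,391,zb+.05),A(342,391,zb+.05))
E
```

```text
manif far [ 525.1 -235.8   35. ] [ 522.8 -156.    35. ] recess far [ 544.6 -214.5   35. ] [ 543.5 -175.6   35. ] near [ 614.  -233.3   35. ] [ 611.7 -153.3   35. ]
block far top [ 547.3 -211.    94. ] [ 546.7 -180.1   94. ] bottom [ 547.8 -211.4   74. ] [ 546.9 -180.    74. ] fin [ 551.9 -202.1  124. ] [ 551.6 -188.7  124. ]
```

carry_out:
  plan: [10,0,0.3,-25,0,10,0,0,-15,0,10,0,0,-8,0,10,0,0,-4,0,10,0,0,-2,0,10,0,0,0,0,10,0,0,0,0]

```text
t: 8.23
tool_pos: [0.5694, -0.1947, 0.0464]
eef_rot: [0.001, -0.014, 1.0, -0.0]
wrist_force: [-0.4, -0.0, -0.8]
gripper_width: 0.0138
```

carry_out:
  plan: [10,0,0,-2,0,10,0,0,-2,0,10,0,0,-1,0,10,0,0,-1,0,10,0,0,-1,0,10,0,0,0,0]

```text
t: 8.73
tool_pos: [0.57, -0.1948, 0.0401]
eef_rot: [0.001, -0.014, 1.0, -0.001]
wrist_force: [-1.2, -0.9, 4.9]
gripper_width: 0.014
```

carry_out:
  plan: [10,0,0,-1,0,10,0,0,0,0,10,0,0,-1,0,10,0,0,0,0,10,0,0,0,0]

```text
t: 9.15
tool_pos: [0.5701, -0.1948, 0.0399]
eef_rot: [0.001, -0.014, 1.0, -0.001]
wrist_force: [-6.4, 2.4, 16.6]
gripper_width: 0.0139
```

carry_out:
  plan: [10,0,0,-1,0,10,0,0,0,0,40,0,0,1,0,40,0,0,0,0,40,0,0,0,0,40,0,0,0,0,40,0,0,15,0,40,0,0,30,0,40,0,0,40,0,40,0,0,40,0,60,0,0,40,0]

```text
t: 10.07
tool_pos: [0.5684, -0.1938, 0.2025]
eef_rot: [-0.001, -0.014, 1.0, 0.0]
wrist_force: [0.7, -0.4, 0.1]
gripper_width: 0.0437
```

```bash
python3 - <<'E'
from h import *
b=capture('side'); save(b,'s4')
i=cv2.imread('pics/s4.png'); cv2.imwrite('pics/s4c.png',cv2.resize(i[120:240,220:360],None,fx=5,fy=5,interpolation=cv2.INTER_CUBIC))
c=capture('wrist'); save(c,'w4')
i=cv2.imread('pics/w4.png'); cv2.imwrite('pics/w4c.png',cv2.resize(i[130:280,200:360],None,fx=4,fy=4,interpolation=cv2.INTER_CUBIC))
print(get_state()['tool_pos'])
E
```

```text
[ 0.57281107 -0.19620077  0.20981128]
```

View pics/s4c.png

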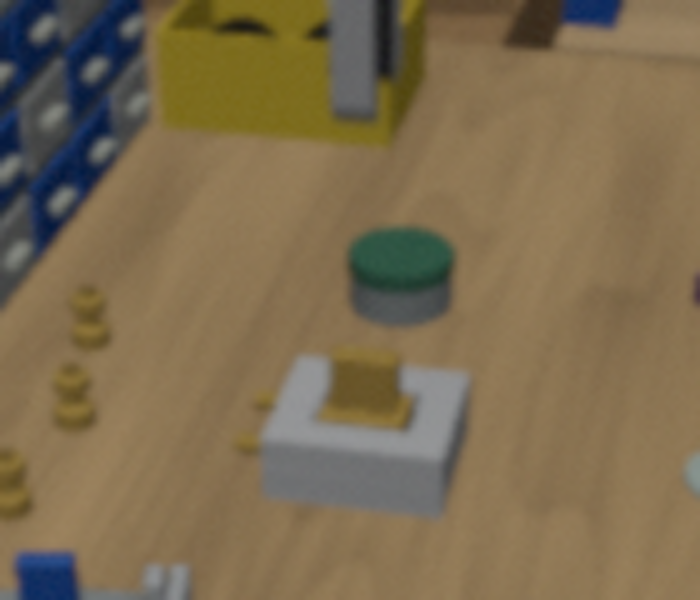

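View pics/w4c.png

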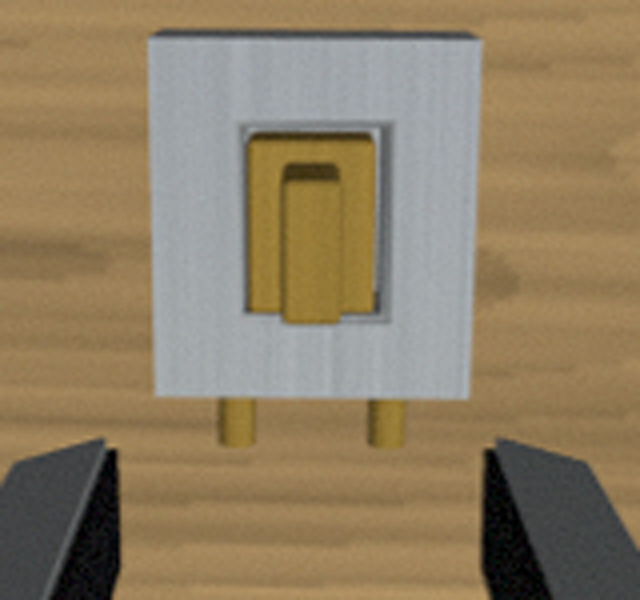

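Side and wrist views show the block in the recess and released. I'll overlay the flush and 5 mm proud hypotheses to check.

```bash
python3 - <<'E'
from h import *
b=capture('side'); a=capture('scene'); save(a,'a5')
out=[]
for cam,org,sz in [(b,(270,175),(60,60)),(a,(180,205),(65,65))]:
    for bz in (.015,.020):
        i=cv2.cvtColor(cam['image'],cv2.COLOR_RGB2BGR)[org[1]:org[1]+sz[1],org[0]:org[0]+sz[0]]
        k=6;i=cv2.resize(i,(380,290*1),interpolation=cv2.INTER_CUBIC) if 0 else cv2.resize(i,(sz[0]*k,sz[1]*k),interpolation=cv2.INTER_CUBIC)
        t=.026;R=np.array([[np.cos(t),-np.sin(t)],[np.sin(t),np.cos(t)]])
        for (w,h,z,col) in [(44,32,bz+.02,(0,0,255)),(34,14,bz+.05,(0,255,0)),(90,80,.035,(255,0,0))]:
            P=[proj(cam,[*(np.array([.5690,-.1947])+R@np.array(q)/1000),z]) for q in [(-w/2,-h/2),(w/2,-h/2),(w/2,h/2),(-w/2,h/2)]]
            pts=((np.array(P)-org+.5)*k).astype(np.int32); cv2.polylines(i,[pts],True,col,1,cv2.LINE_AA)
        out.append(cv2.resize(i,(380,300)) if 0 else i[:290,:390])
cv2.imwrite('pics/ov.png',np.vstack([np.hstack([cv2.copyMakeBorder(x,0,290-x.shape[0],0,390-x.shape[1],0) for x in out[:2]]),np.hstack([cv2.copyMakeBorder(x,0,290-x.shape[0],0,390-x.shape[1],0) for x in out[2:]])]))
E
```

```text
(no output)
```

View pics/ov.png

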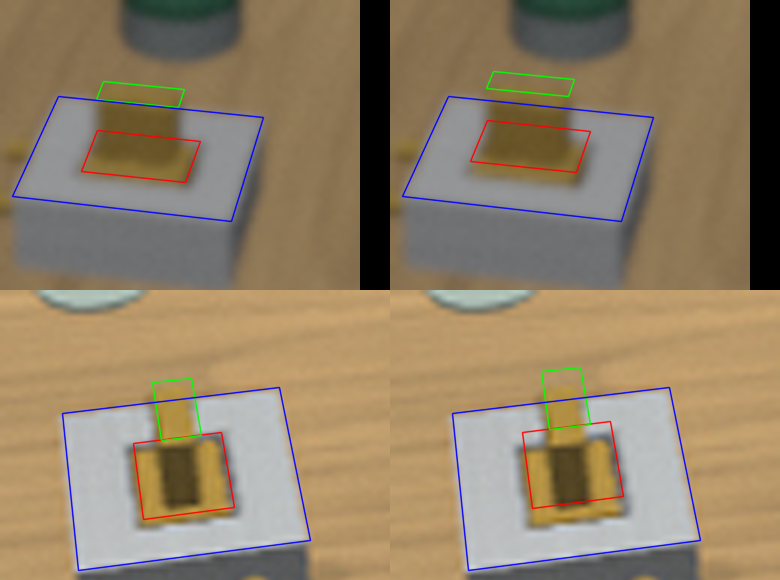

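The flush overlay (left) fits in both cameras: fin top and body outline coincide with the picture, while the proud one does not. I'm moving to the catches.

carry_out:
  plan: [80,2,36,3,0.02,80,2,36,3,0.02,80,2,36,3,0.02,80,2,36,0,0.02,80,2,36,0,0.02,80,2,36,0,0.02,80,2,36,0,0.02,80,2,36,0,0.02,80,2,20,0,0.01,80,0,0,0,0,80,0,0,0,0]

```text
t: 11.18
tool_pos: [0.5856, 0.1145, 0.2078]
eef_rot: [-0.002, -0.1, 0.995, 0.0]
wrist_force: [1.1, -0.8, 0.1]
gripper_width: 0.0802
```

```bash
python3 - <<'E'
from h import *
import pickle
s=get_state();print(s['t'],s['tool_pos'],s['eef_rot'])
c=capture('wrist'); save(c,'w6'); pickle.dump(c,open('w6.pkl','wb'))
for t in ['red_rest','blue_rest','red_tab','blue_tab','gate_handle']: print(t,[(round(x['conf'],2),np.round(x['extent'],1).tolist()) for x in look_for(t,c)[:3]])
E
```

```text
11.1833 [0.5856465  0.11454231 0.20783167] [-2.23620156e-03 -9.98717817e-02  9.94997802e-01  1.39756281e-05]
red_rest [(0.65, [346.0, 227.6, 364.1, 256.7])]
blue_rest []
red_tab [(0.88, [299.9, 200.0, 330.8, 271.4]), (0.43, [174.3, 199.2, 219.5, 242.7])]
blue_tab [(0.97, [175.8, 199.6, 217.7, 242.1]), (0.32, [151.1, 176.0, 425.8, 221.1])]
gate_handle [(0.67, [152.3, 179.8, 424.6, 222.8])]
```

View pics/w6.png

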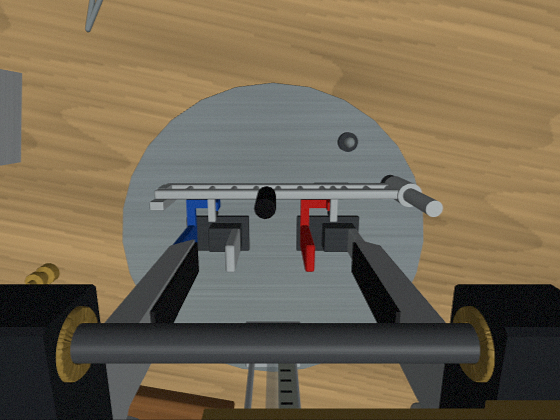

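The wrist view shows the blue tab at (190,220), blue rest at (232,250), red tab at (308,250), red rest at (360,245), the black handle at (265,203) and the column's top at (280,380). I'll zoom in.

```bash
python3 - <<'E'
import cv2
i=cv2.imread('pics/w6.png');cv2.imwrite('pics/c8.png',cv2.resize(i[175:290,170:370],None,fx=4,fy=4,interpolation=cv2.INTER_CUBIC))
E
```

```text
(no output)
```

View pics/c8.png

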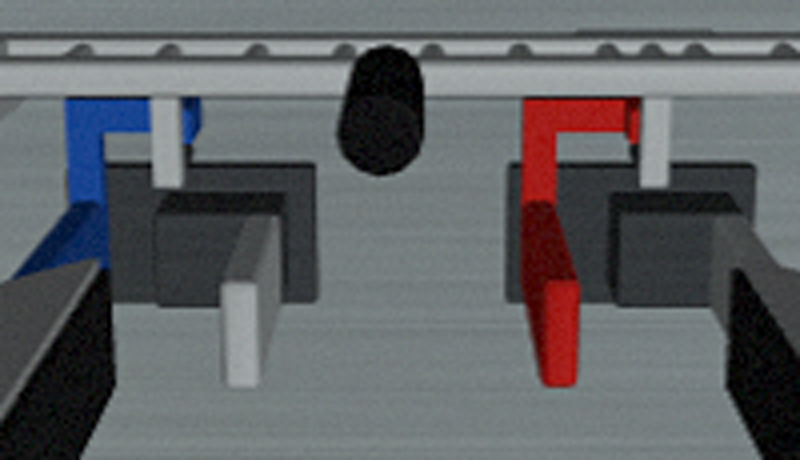

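```bash
python3 - <<'E'
from h import *
import pickle
c=pickle.load(open('w6.pkl','rb'))
A=lambda x,y,z:(atz(c,170+x/4-.37,175+y/4-.37,z)*1000)
ps=.2*1; 
for n,pts,z in [('bluerest',[(222,283),(258,283),(260,386),(226,386)],.106),('redtab',[(543,280),(578,280),(577,386),(545,386)],.105)]:
    P=np.array([A(*p,z) for p in pts])[:,:2];print(n,P.round(1).tolist(),P.mean(0).round(1),cv2.minAreaRect(P.astype(np.float32)))
print('handle top',A(381,133,.135))
f=lambda u,v,z:(atz(c,u,v,z)*1000).round(1)
print('post',f(434.5,209,.135))
s=get_state(); print(s['tool_pos'])
E
```

```text
bluerest [[622.7, 80.4], [621.2, 87.6], [643.3, 91.8], [644.7, 85.0]] [633.   86.2] ((632.9503173828125, 86.20587158203125), (22.47664451599121, 7.314278602600098), 11.474784851074219)
redtab [[609.4, 144.3], [608.0, 151.3], [630.6, 156.3], [632.0, 149.8]] [620.  150.4] ((620.0081787109375, 150.3123016357422), (23.324594497680664, 7.132110595703125), 12.432719230651855)
handle top [578.47550348 105.40050108 135.        ]
post [555.3 223.8 135. ]
[0.58695436 0.1127255  0.21023891]
```

```bash
python3 - <<'E'
from h import *
import pickle
c=capture('wrist'); save(c,'w7'); pickle.dump(c,open('w7.pkl','wb'))
s=get_state(); print(s['tool_pos'],s['eef_rot'])
i=cv2.imread('pics/w7.png');cv2.imwrite('pics/c9.png',cv2.resize(i[175:290,170:370],None,fx=4,fy=4,interpolation=cv2.INTER_CUBIC))
E
```

```text
[0.58702228 0.11286744 0.21042916] [-8.58896075e-05 -9.81565887e-02  9.95170978e-01 -2.68328715e-05]
```

View pics/c9.png

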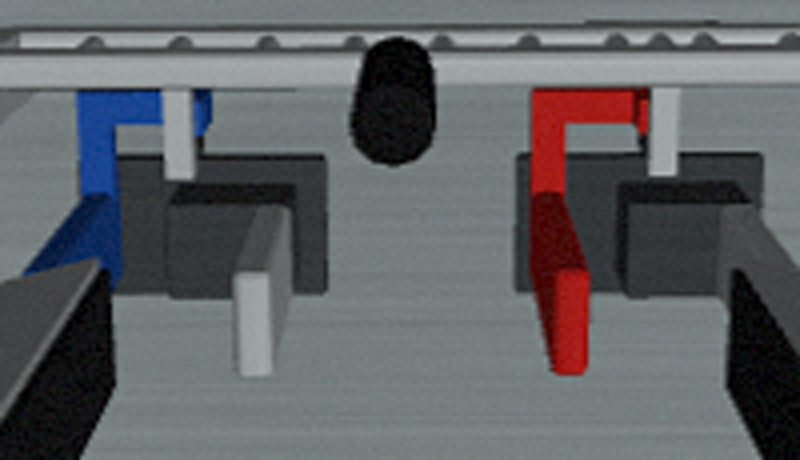

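```bash
python3 - <<'E'
from h import *
import pickle
c=pickle.load(open('w7.pkl','rb'))
A=lambda x,y,z:(atz(c,170+x/4-.37,175+y/4-.37,z)*1000)
for n,pts,z in [('bluerest',[(233,272),(269,272),(272,374),(238,374)],.106),('redtab',[(552,269),(588,269),(587,374),(555,374)],.105)]:
    P=np.array([A(*p,z) for p in pts])[:,:2];print(n,P.mean(0).round(1),cv2.minAreaRect(P.astype(np.float32)))
print('handle top',A(393,123,.135))
# footprint plates at z~.03-.034: blue (77?) red base
for n,pts in [('redbase',[(516,154),(763,153),(515,292)]),('bluebase',[(326,154),(327,294)])]:
    print(n,[A(*p,.034).round(1) for p in pts])
E
```

```text
bluerest [632.7  86. ] ((632.709716796875, 85.91780090332031), (22.4287052154541, 7.367085933685303), 11.431915283203125)
redtab [619.9 150.4] ((619.952880859375, 150.21530151367188), (23.275711059570312, 7.3867292404174805), 12.337532043457031)
handle top [578.4123227  105.42182848 135.        ]
redbase [array([604.2, 140. ,  34. ]), array([591.8, 200.8,  34. ]), array([640.1, 147.5,  34. ])]
bluebase [array([613.5,  93.2,  34. ]), array([650.1, 100.1,  34. ])]
```

carry_out:
  plan: [82,7,16,-5,0,82,7,16,-5,0,82,7,16,-5,0,82,7,15.5,-5,0,82,0,0,-40,0,82,0,0,-30,0,82,0,0,-25,0,82,0,0,-20,0,82,0,0,0,0,82,0,0,0,0]

```text
t: 12.37
tool_pos: [0.6144, 0.1768, 0.0748]
eef_rot: [-0.001, -0.099, 0.995, -0.0]
wrist_force: [0.3, -0.7, 0.1]
gripper_width: 0.0819
```

```bash
python3 - <<'E'
from h import *
import pickle
c=capture('wrist'); save(c,'w8'); b=capture('side'); save(b,'s8')
s=get_state(); print(s['tool_pos'],s['eef_rot'],s['wrist_force'])
i=cv2.imread('pics/s8.png');cv2.imwrite('pics/s8c.png',cv2.resize(i[200:360,140:300],None,fx=3.7,fy=3.7,interpolation=cv2.INTER_CUBIC))
E
```

```text
[0.6163792  0.17720666 0.07755957] [ 1.53536102e-03 -9.87284400e-02  9.95113229e-01  2.65211325e-06] [ 0.83529281  0.93732008 -0.13960962]
```

View pics/w8.png

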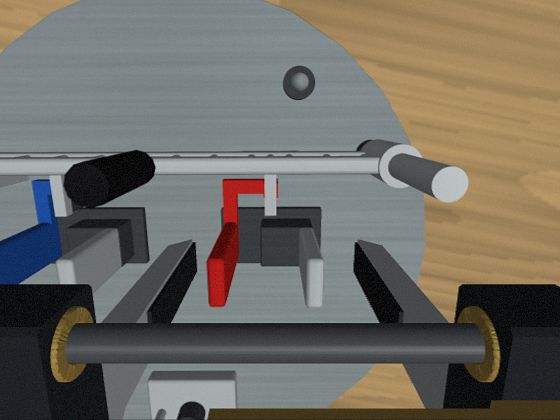

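View pics/s8c.png

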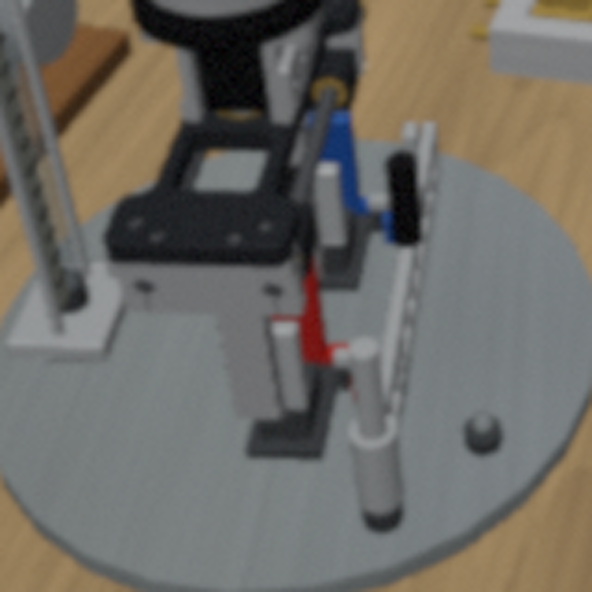

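Red tab (222,270) and red rest (310,270) sit between the fingers, with their midpoint about 5 mm to the tab side as wanted. Closing.

carry_out:
  plan: [60,0,0,0,0,55,0,0,0,0,50,0,0,0,0,45,0,0,0,0,38,0,0,0,0,38,0,0,0,0,38,0,0,0,0,38,0,0,0,0,38,0,0,0,0]

```text
t: 13.22
tool_pos: [0.6154, 0.1783, 0.0765]
eef_rot: [0.001, -0.099, 0.995, 0.0]
wrist_force: [-1.4, 5.1, 5.4]
gripper_width: 0.0407
```

```bash
python3 - <<'E'
from h import *
s=get_state(); print(s['tool_pos'],s['eef_rot'],s['wrist_force'],s['wrist_torque'],s['gripper_width'])
c=capture('wrist'); save(c,'w9')
E
```

```text
[0.61542214 0.17832664 0.07645227] [ 7.49518712e-04 -9.92133986e-02  9.95065777e-01  4.88417728e-04] [-1.37863564  5.09906281  5.36717387] [0.32393793 0.09909285 0.02144143] 0.04070698223898235
```

View pics/w9.png

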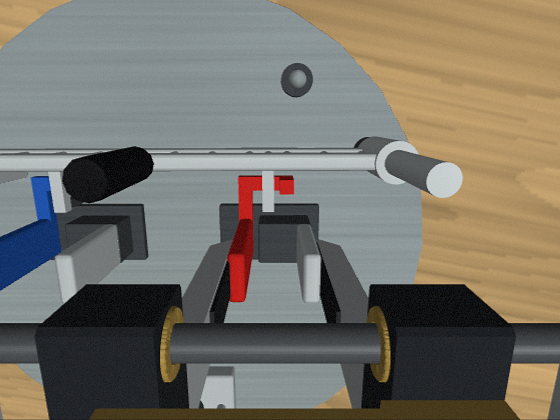

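The red tab has moved in against the rest, and the width reads 40.7 mm with a full grip. I'll hold briefly, then open, lift and go to blue.

carry_out:
  plan: [38,0,0,0,0,38,0,0,0,0,38,0,0,0,0,38,0,0,0,0,82,0,0,0,0,82,0,0,0,0,82,0,0,0,0,82,0,0,0,0,82,0,0,0,0,82,0,0,0,0,82,0,0,30,0,82,0,0,30,0,82,5.5,-27,0,0,82,5.5,-27,0,0,82,5.5,-27,0,0,82,5,-26,0,0,82,0,0,0,0,82,0,0,0,0,82,0,0,0,0]

```text
t: 14.85
tool_pos: [0.6362, 0.0708, 0.1354]
eef_rot: [-0.0, -0.099, 0.995, 0.0]
wrist_force: [0.0, 0.5, 0.1]
gripper_width: 0.0823
```

```bash
python3 - <<'E'
from h import *
s=get_state(); print(s['t'],s['tool_pos'],s['eef_rot'],s['wrist_force'],s['gripper_width'])
c=capture('wrist'); save(c,'w10'); b=capture('side'); save(b,'s10')
i=cv2.imread('pics/s10.png');cv2.imwrite('pics/s10c.png',cv2.resize(i[200:360,140:300],None,fx=3.7,fy=3.7,interpolation=cv2.INTER_CUBIC))
E
```

```text
14.85 [0.63623252 0.07084152 0.13538945] [-1.82229890e-04 -9.88902105e-02  9.95098309e-01  2.21264045e-04] [0.03532576 0.49556631 0.12939456] 0.08229979036139445
```

View pics/w10.png

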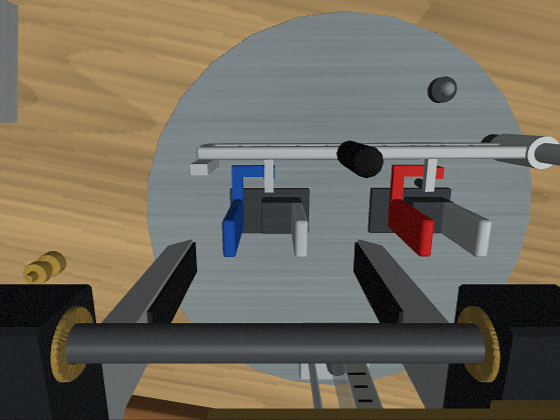

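View pics/s10c.png

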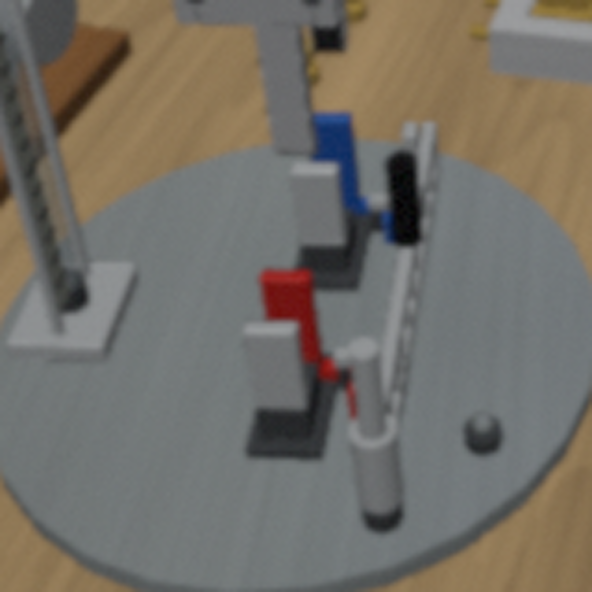

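The red tab is in. Blue tab (233,230) and blue rest (301,230) are centred between the fingers. Descending and squeezing.

carry_out:
  plan: [82,0,-0.7,-25,0,82,0,0,-20,0,82,0,0,-14,0,82,0,0,0,0,82,0,0,0,0,60,0,0,0,0,55,0,0,0,0,50,0,0,0,0,45,0,0,0,0,38,0,0,0,0,38,0,0,0,0,38,0,0,0,0,38,0,0,0,0,38,0,0,0,0,38,0,0,0,0,38,0,0,0,0,38,0,0,0,0]

```text
t: 16.37
tool_pos: [0.6371, 0.0705, 0.0777]
eef_rot: [0.001, -0.099, 0.995, 0.0]
wrist_force: [-1.7, 4.1, 6.1]
gripper_width: 0.0408
```

```bash
python3 - <<'E'
from h import *
s=get_state(); print(s['t'],s['tool_pos'],s['wrist_force'],s['gripper_width'])
c=capture('wrist'); save(c,'w11')
E
```

```text
16.3667 [0.63710357 0.0704978  0.07765508] [-1.73255908  4.13833182  6.08396028] 0.040842594435720275
```

View pics/w11.png

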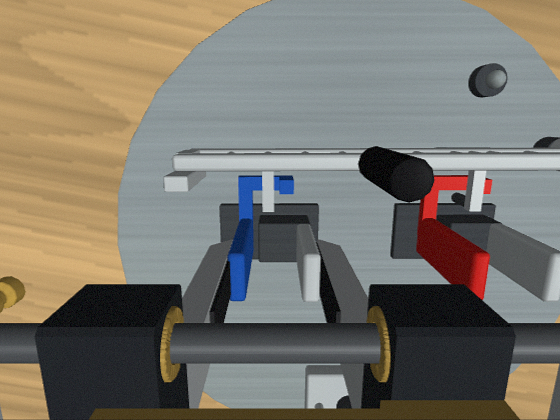

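Blue is squeezed home (tab 240, rest 310, width 40.8 mm). I'll release it, lift, and go above the handle.

carry_out:
  plan: [38,0,0,0,0,82,0,0,0,0,82,0,0,0,0,82,0,0,0,0,82,0,0,0,0,82,0,0,0,0,82,0,0,0,0,82,0,0,35,0,82,0,0,35,0,50,0,0,15,0,50,-20,12,0,0,50,-20,12,0,0,50,-18,11,0,0,50,0,0,0,0,50,0,0,0,0,50,0,0,0,0]

```text
t: 17.75
tool_pos: [0.5791, 0.1043, 0.1618]
eef_rot: [0.0, -0.099, 0.995, -0.0]
wrist_force: [-0.3, 0.2, -0.3]
gripper_width: 0.05
```

```bash
python3 - <<'E'
from h import *
s=get_state(); print(s['t'],s['tool_pos'],s['wrist_force'],s['gripper_width'])
c=capture('wrist'); save(c,'w12')
print(proj(c,s['tool_pos']), proj(c,[.5785,.1052,.135]))
E
```

```text
17.75 [0.57908884 0.10432633 0.16176335] [-0.25149485  0.24137764 -0.27896553] 0.049973697563449285
[275.72563907 256.84253684] [277.2804416  239.60042899]
```

View pics/w12.png

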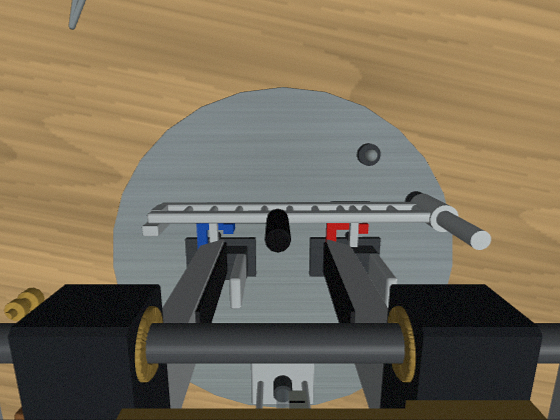

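The handle top is at (277,238), matching the prediction. Descend and grip.

carry_out:
  plan: [50,-0.5,0.5,-25,0,50,0,0,-25,0,50,0,0,-16,0,50,0,0,0,0,20,0,0,0,0,10,0,0,0,0,10,0,0,0,0,10,0,0,0,0,10,0,0,0,0,10,0,0,0,0,10,0,0,0,0]

```text
t: 18.72
tool_pos: [0.5785, 0.1059, 0.0965]
eef_rot: [0.001, -0.099, 0.995, 0.001]
wrist_force: [0.0, 3.0, 2.8]
gripper_width: 0.0158
```

```bash
python3 - <<'E'
from h import *
s=get_state(); print(s['t'],s['tool_pos'],s['wrist_force'],s['gripper_width'])
h=np.array([555,222.9]);y=.197; p=lambda a:h+120*np.array([np.sin(y-a),-np.cos(y-a)])
A=np.arange(0,1.3801,.06);
for a0,a1 in zip(A,A[1:]): print(round(a1,2),(p(a1)-p(a0)).round(1),p(a1).round(1))
E
```

```text
18.7167 [0.57849222 0.10585775 0.09651703] [0.02518591 2.95329739 2.83836675] 0.01580286673198453
0.06 [-7.1 -1.2] [571.4 104. ]
0.12 [-7.2 -0.8] [564.2 103.3]
0.18 [-7.2 -0.3] [557.  102.9]
0.24 [-7.2  0.1] [549.8 103. ]
0.3 [-7.2  0.5] [542.7 103.5]
0.36 [-7.1  1. ] [535.5 104.5]
0.42 [-7.1  1.4] [528.5 105.9]
0.48 [-7.   1.8] [521.5 107.7]
0.54 [-6.8  2.2] [514.6 109.9]
0.6 [-6.7  2.6] [507.9 112.5]
0.66 [-6.5  3. ] [501.4 115.5]
0.72 [-6.3  3.4] [495.1 118.9]
0.78 [-6.1  3.8] [488.9 122.7]
0.84 [-5.9  4.1] [483.  126.9]
0.9 [-5.6  4.5] [477.4 131.4]
0.96 [-5.4  4.8] [472.1 136.2]
1.02 [-5.1  5.1] [467.  141.3]
1.08 [-4.7  5.4] [462.3 146.7]
1.14 [-4.4  5.7] [457.9 152.4]
1.2 [-4.1  6. ] [453.8 158.4]
1.26 [-3.7  6.2] [450.1 164.5]
1.32 [-3.3  6.4] [446.8 170.9]
1.38 [-2.9  6.6] [443.9 177.5]
```

Handle gripped. Pull along the arc.

carry_out:
  plan: [10,-7.1,-1.2,0,0,10,-7.2,-0.8,0,0,10,-7.2,-0.3,0,0,10,-7.2,0.1,0,0,10,-7.2,0.5,0,0,10,0,0,0,0,10,0,0,0,0]

```text
t: 19.3
tool_pos: [0.5427, 0.1034, 0.0964]
eef_rot: [0.001, -0.099, 0.995, -0.0]
wrist_force: [3.1, 2.0, 4.1]
gripper_width: 0.0155
```

```bash
python3 - <<'E'
from h import *
s=get_state(); print(s['t'],s['tool_pos'],s['wrist_force'],s['gripper_width'])
c=capture('wrist'); save(c,'w13')
E
```

```text
19.3 [0.54265425 0.10339318 0.09639632] [3.10133601 1.99532756 4.13801325] 0.0155257377876418
```

View pics/w13.png

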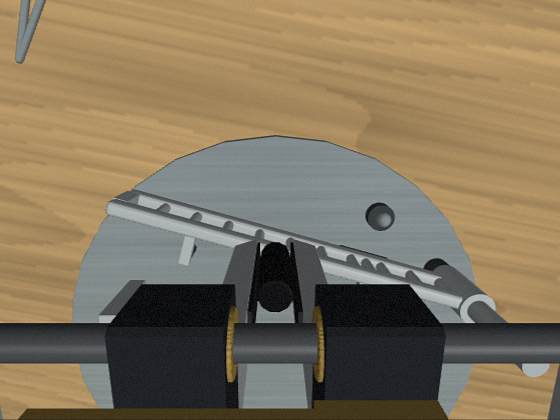

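The gate is following (about 0.3 rad, handle between the pads at (275,275)). Continuing through the detent.

carry_out:
  plan: [10,-7.1,1,0,0,10,-7.1,1.4,0,0,10,-7,1.8,0,0,10,-6.8,2.2,0,0,10,-6.7,2.6,0,0,10,-6.5,3,0,0,10,-6.3,3.4,0,0,10,-6.1,3.8,0,0,10,-5.9,4.1,0,0,10,-5.6,4.5,0,0,10,0,0,0,0]

```text
t: 20.27
tool_pos: [0.474, 0.1278, 0.0962]
eef_rot: [-0.004, -0.1, 0.995, -0.004]
wrist_force: [-12.2, -16.1, 17.7]
gripper_width: 0.0152
```

carry_out:
  plan: [10,-5.4,4.8,0,0,10,-5.1,5.1,0,0,10,-4.7,5.4,0,0,10,-4.4,5.7,0,0,10,-4.1,6,0,0,10,-3.7,6.2,0,0,10,-3.3,6.4,0,0,10,-1.5,3.3,0,0,10,0,0,0,0,10,0,0,0,0,10,0,0,0,0,10,0,0,0,0]

```text
t: 21.27
tool_pos: [0.4414, 0.1724, 0.0958]
eef_rot: [-0.005, -0.1, 0.995, -0.002]
wrist_force: [-12.1, -8.9, 19.5]
gripper_width: 0.0158
```

```bash
python3 - <<'E'
from h import *
s=get_state(); print(s['t'],s['tool_pos'],s['wrist_force'],s['gripper_width'])
h=np.array([.555,.2229]); d=s['tool_pos'][:2]-h; print('ang',.197-np.arctan2(d[0],-d[1]),np.linalg.norm(d))
c=capture('scene'); save(c,'a14'); c=capture('side'); save(c,'s14')
s=get_state(); print(s['joint_velocities'],s['wrist_force'])
E
```

```text
21.2667 [0.44140972 0.17238714 0.0958397 ] [-12.08238763  -8.85458398  19.5330053 ] 0.01576895660739232
ang 1.3493640636296331 0.12431532982090328
[-2.70484176e-03  9.94396215e-04 -3.14726364e-05 -2.53103845e-03
  2.38876344e-03  2.17911222e-03] [-12.72455526  -8.75295757  18.66629547]
```

View pics/s14.png

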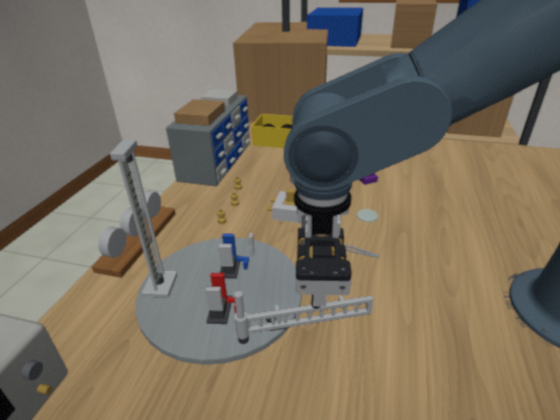

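View pics/a14.png

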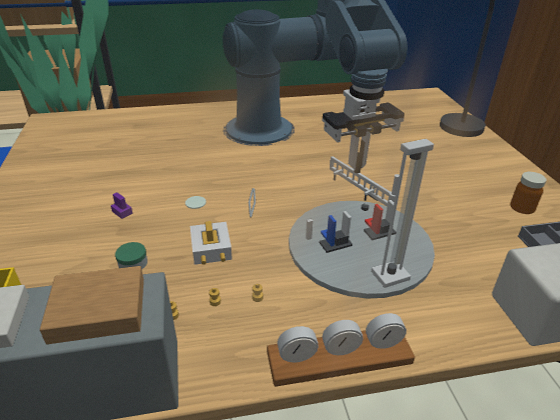

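The gate is wide open in both views; the block is still seated and both tabs are in. I'll relieve the side load a little and then recheck.

carry_out:
  plan: [10,-0.6,-0.2,0.5,0,10,-0.6,-0.2,0.5,0,10,-0.4,-0.2,0.5,0,10,0,0,0.5,0,10,0,0,0,0,10,0,0,0,0,10,0,0,0,0]

```text
t: 21.95
tool_pos: [0.4412, 0.1729, 0.096]
eef_rot: [-0.003, -0.099, 0.995, -0.001]
wrist_force: [-2.3, -5.4, -3.5]
gripper_width: 0.0155
```

```bash
python3 - <<'E'
from h import *
s=get_state(); print(s['t'],s['tool_pos'],s['wrist_force'],s['gripper_width'])
b=capture('side'); save(b,'s15'); w=capture('wrist'); save(w,'w15')
i=cv2.imread('pics/s15.png');cv2.imwrite('pics/s15c.png',cv2.resize(i[225:350,200:390],None,fx=4.2,fy=4.2,interpolation=cv2.INTER_CUBIC))
h=np.array([.555,.2229])
for a in (1.2,1.35,1.5):
    print(a,proj(b,[*(h+.215*np.array([np.sin(.197-a),-np.cos(.197-a)])),.085]))
E
```

```text
21.95 [0.44118272 0.17294113 0.09600018] [-2.28518614 -5.44305993 -3.46945068] 0.01546593926749313
1.2 [364.71842875 283.65996092]
1.35 [372.86375623 297.46218402]
1.5 [378.74485651 312.8956019 ]
```

View pics/s15c.png

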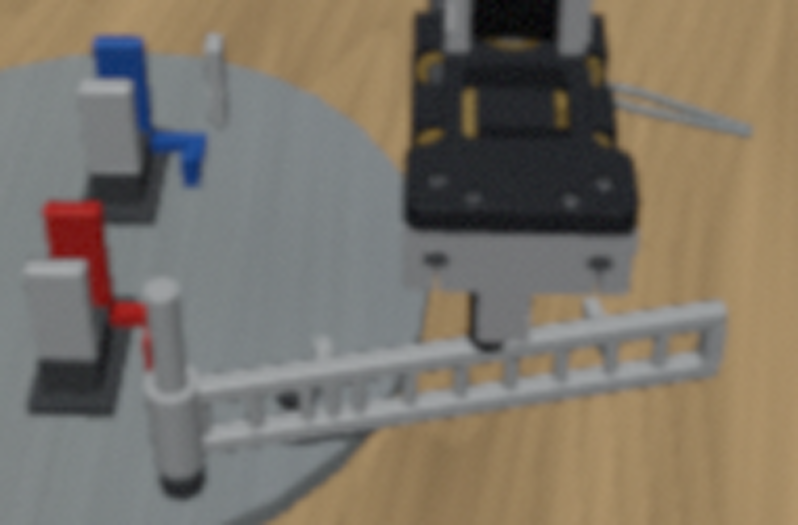

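View pics/w15.png

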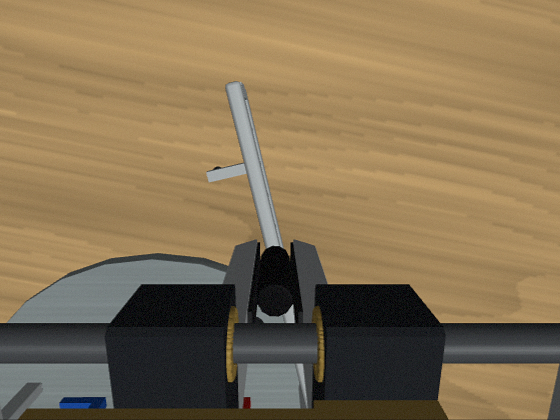

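The gate tip at side (372,298) fits 1.35 rad exactly. The handle is held, the loads are low and the arm is still. Handing in.

```bash
python3 - <<'E'
from h import *
s=get_state(); print(s['t'],np.abs(s['joint_velocities']).max(),s['wrist_force'],s['gripper_width'])
print(env.job_done())
E
```

```text
22.05 0.0022565286493226085 [-2.41286439 -5.11521603 -3.07631084] 0.015584252962355834
the job is handed in; nothing more can be done
None
```

I finished all the steps in order and handed the job in at 22 s, with the gripper still holding the gate open. The hand-in gives no verdict, so I only have my own checks to go on.

- **Block:** it is pressed into the recess and let go. Overlays in two cameras fit the flush outline and not the 5 mm proud one. I pressed with about 17 N, past the 8 to 14 N needed, and the block reached a hard stop.
- **Catches:** I squeezed red first, then blue. Both closed to about 41 mm between the fingers, against the 42 mm expected. The last side view shows both tabs still in.
- **Gate:** it went past its detent and is held at about 1.35 rad. The gate tip in the side view sits within a pixel of where 1.35 rad predicts. The arm was still, gripping the handle with about 6 N on the wrist.
- **Bystanders and glass column:** I never moved near them, and the last views show nothing shifted.

**Disagreements:**
- The fixed cameras and the wrist camera disagreed by about 2 mm on where the catches stood. I aimed between the two, leaning on the wrist camera.
- While opening the gate, the wrist force briefly read up to about 27 N because my arc was a few millimetres off. I eased that off before handing in.

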